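# Seat the keyed drain cover

## Task

The round cover of the roof drain sits raised on its rubber seat with its edge notch away from the drain's locating pin. Push its lugs sideways with a fingertip to turn it until the notch stands over the pin, then press it down until it is flush with the rim, fully home and level all round. Do not lift the cover off its spindle or tip it up, and leave the trowel and the tile where they lie.

Things in the scene. Friction and masses are not known exactly. Their poses are not given: they have to be found in the camera images.
- drain: Roof drain frame, dark cast iron, fixed. Origin: centre of its underside, on the slab; z up; x axis towards the locating pin. Flange 210 mm across, 6 thick; rim 144 mm inside, 172 outside diameter, top 22 mm above the slab; centre spindle 16 mm thick, top at 30. One ear outside the rim, 22 mm wide, reaching 105 mm from the centre, shows where the pin is.
- seat (a joint): Rubber seat ring in the drain, 80 to 108 mm diameter, under the cover and carrying it: 0 m raised, 0.010 m fully down. It has no spring: it resists pushing down with a steady 9 N (the cover's weight of 2 to 4.5 N helps you) and stays where it is pushed.
- pin_top (a point): Centre of the top of the locating pin: fixed upright steel pin, 10 mm thick, 66 mm from the drain's centre, just inside the rim; top 22 mm above the slab, 2 mm under the raised cover. Half of it shows beyond the cover's edge. It stops the cover from going down unless the notch is over it.
- cover: Keyed cover: loose aluminium disc, 132 mm diameter, 8 thick, with an 18 mm centre hole round the spindle; turns either way without limit, with light friction. Origin: centre of its underside; z up; x axis towards the notch; two lugs on top at its +y and -y sides. Underside 24 mm above the slab at the start, 14 when seated (top face 32, then 22, flush with the rim; lug tops 12 higher).
- notch (a point): Middle of the notch's mouth, on the cover's edge, at its top face, 66 mm from the cover's centre. The notch is about 16 mm wide and 8 mm deep, cut through the edge; there is only one. The cover goes down when the notch is within about 2.5 mm (2 degrees) of centred over the pin.
- lug_left (a point): Centre of the top of the lug at the cover's +y side, 38 mm from the cover's centre. Each lug is an upright bar 10 mm thick, 28 mm long along the radius (24 to 52 mm from the centre), 12 mm above the cover's face.
- lug_right (a point): The same of the opposite lug, at the cover's -y side.
- trowel: Bystander: small trowel lying on the slab, 190 mm long, steel blade and wooden handle 34 mm high. Origin on the slab, near its middle.
- tile: Bystander: half-round terracotta tile lying hollow side down, 150 mm long, 98 mm wide, 51 mm high. Origin at the centre of its underside.
Not all that is in view belongs to the job. Of the things like the cover, leave any that is pink; of the rest the larger one is meant. What is meant by the drain is not pink, and is the smaller of those in its own colour.

How it is judged (in metres and radians):
On the way, in this order (a step that is already met when the one before it is completed fails the run):
1. the cover is turned so that its notch is over the pin (horizontal distance between notch and pin_top below 0.005 m), for 0.02 s.
2. the cover is pressed down over the pin (horizontal distance between notch and pin_top below 0.005 m and z of cover in the frame of drain below 0.0165 m), for 0.2 s.
At the end, for the whole second after the job is handed in: The notch's mouth is within 5 mm of the pin in plan, the cover's underside is within 2.5 mm of its seated height of 14 mm above the drain's underside (not more than 3 mm under it), the cover is level within 0.03 rad and at rest (all of step 2 and z of cover in the frame of drain above 0.011 m and angle between cover's own z axis and vertical below 0.03 rad and linear speed of cover below 0.01 m/s); the robot touches nothing.
It fails at once if the cover is lifted more than 5 mm above its raised rest, off its spindle (z of cover in the frame of drain above 0.029 m).
It fails at once if the cover is tipped more than 0.2 rad (angle between cover's own z axis and vertical above 0.2 rad).
It fails at once if the trowel is moved more than 20 mm (distance of trowel from where it was at the start of the episode above 0.02 m).
It fails at once if the tile is moved more than 20 mm (distance of tile from where it was at the start of the episode above 0.02 m).
It also fails if it takes over 54 s, if anything falls off the work surface, if the arm or the gripper's body presses on something with over 40 N, if the wrist force passes 120 N, or if a joint passes its speed limit or range.

## Robot

A 7-joint arm with a two-finger parallel gripper is mounted at the origin on the work surface. World frame = base frame: x ahead of the robot, y to its left, z up, the work surface at z = 0. Lengths are in mm, angles in rad, forces in N, time in s.
With the tool pointing down it reaches from about 425 to 950 mm from the base axis. Payload 4.7 kg.
Tool frame: the origin (TCP) lies between the finger pads; the fingertips stand robot.tips_ahead ahead of it and the grasp point (between the pads) lies 8 mm behind it (robot.tips_ahead is the distance from the TCP to the fingertips, in mm); z points along the fingers, y is the direction in which the jaws open and shut (so a half turn about z gives the same grasp; the last joint's range is limited). The gripper opens to 85 mm and grips with 20 to 120 N. Pads are 22 mm wide; open, the fingers measure 114 mm over their backs; the gripper's body (76 mm by 85 mm) begins 54 mm behind the grasp point. The pads swing forward as they close: fully open they stand 13 mm farther back than shut.
Start: joints at [-1.356, 0.469, -0.049, 1.532, 0.024, 1.141, -0.082], TCP at [162.897, 655.066, 242.335] pointing down, gripper open.
Joint ranges: [-2.59, 2.59], [-0.33, 1.99], [-1.39, 1.29], [0.1, 2.45], [-1.04, 4.18], [0.21, 1.99], [-2.66, 2.66]. Speed limits (rad/s): [2.57, 2.57, 3.14, 3.14, 3.14, 3.14, 3.14].

## Interface

Orientations are given as a unit quaternion [x, y, z, w].
In Python, from bench import robot, viewer, workorder gives the robot as it stands.
- The arm moves only by the tool apply_moves, never from a script. Its argument "commands" is a list that holds one entry, the list of rows, each a list of 7 numbers: the turn, a rotation vector about the tool's x, y, z in rad, then the shift along the tool's x, y, z in cm, then the opening, from -1 (shut) to 1 (fully open), so that 0 is half open. In form: [[[ax, ay, az, tx, ty, tz, jaw], ...]]. A call has 1 to 20 rows; each row is the pose to reach, as a shift and turn from the pose measured when the call began, along the tool's axes at that moment; what a row does not reach only later rows make up. A row lasts 1/8 s, in which the tool goes at most 62.5 mm and 10.7 degrees, less where a joint would pass 70% of its speed; a pose out of reach is approached as far as the arm can. A call with a gripper value outside its range is refused whole. The fingers move at their own pace and stop on an object; "newtons" is the grip in N (left out, the last holds). Time passes only in rows, so rows that repeat a pose let the fingers close. It gives the time, the measured TCP pose, the force and the opening at its end, in the units of the state.
- robot.state(): the state, without advancing time (a new reading comes with each control period).
- viewer.get_image(name): name is "scene" or "top" or "wrist"; returns a dict with "color" (384x512x3 uint8, red, green, blue), "z_map" (384x512 float32, mm along the optical axis (not along the pixel's ray), 0 where there is no reading), "mtx" (3x3 intrinsics, pixels), "k1" (the pictures are not rectified: a ray, as slopes to the right and down, at radius r is drawn at 1 + k1 r^2 times it, then the intrinsics apply), "eye" and "orientation" of the camera in the world. Camera axes: x right, y down, z forward; pixel columns grow to the right and rows downward; lengths in mm; the calibration is good to about 2 mm. A picture is of the moment at which its call begins.
- workorder.job_done(): hands the job in, once; it reports no verdict.
The state is a dict: "time_s": time; "joint_pos": joint angles; "qd": joint speeds; "joint_torque": joint torques, N m; "position": TCP position; "eef_rot": TCP orientation; "wrist_force": force on the tool from outside, world axes, zero at the start; "wrist_torque": the same for the moment, N m; "grip_width": finger opening in mm.
Only numpy, scipy, OpenCV 4.12 (cv2) and the standard library are available. Lean on these libraries where they do the work, as an engineer would, in place of code of your own. Each camera call takes 0.05 s, during which the arm holds its last target.

## Working session

There is one attempt and no reset: what is moved stays moved. The work goes in short steps, Python scripts to look and compute and a tool call to move; the robot and the scene stay as the last step left them, time stands still between calls to the robot, and variables do not carry over. Pictures are saved under pics/ and viewed, and the job is handed in when it is done.

Besides the shell and the picture viewer there is one more tool, called as name(argument=value, ...) on one line, values as JSON. apply_moves: Moves the arm, as the interface text tells. Its arguments: {"type":"object","properties":{"commands":{"type":"array","items":{"type":"array","items":{"type":"array","items":{"type":"number"}}}},"newtons":{"type":"number"}},"required":["commands"]}

```bash
ls; mkdir -p pics; python3 - <<'E'
from bench import robot, viewer, workorder
import cv2
s=robot.state()
for k,v in s.items(): print(k,v)
print(robot.tips_ahead)
for n in ["scene","top","wrist"]:
    im=viewer.get_image(n)
    cv2.imwrite(f"pics/{n}0.png",cv2.cvtColor(im["color"],cv2.COLOR_RGB2BGR))
    print(n,im["mtx"],im["k1"],im["eye"],im["orientation"])
E
```

```text
pics
time_s 0.0
joint_pos [-1.35585626  0.4694529  -0.04857183  1.53372999  0.02411579  1.14100401
 -0.08229666]
qd [ 0.00047754  0.00133552  0.00142582 -0.00164408  0.0005268  -0.00026569
 -0.00019909]
joint_torque [-9.20073653e-04 -5.10287082e+01 -4.72612283e-02 -2.37711167e+01
  1.07448560e-02  7.41278578e-03  2.73191773e-05]
position [162.83285283 654.46552119 241.2383468 ]
eef_rot [ 1.21607370e-01  9.92577775e-01 -1.00147585e-03 -7.22271591e-05]
wrist_force [ 0.2957664  -0.12084841  0.10538471]
wrist_torque [ 0.01252192 -0.03845084  0.06645197]
grip_width 85.25775770407111
11.0
scene [[368.36064331   0.         259.30634484]
 [  0.         368.36064331 196.54368061]
 [  0.           0.           1.        ]] -0.003403041813193457 [949.71739312 178.26845698 881.958479  ] [ 0.53600999  0.80160593 -0.21929074 -0.14843448]
top [[371.18943728   0.         258.14774754]
 [  0.         371.18943728 191.23166485]
 [  0.           0.           1.        ]] -0.05834937027209956 [ 352.96219291    3.42665483 1079.15372657] [-0.69533568  0.71439231 -0.06179745  0.04830107]
wrist [[314.43741865   0.         255.44261353]
 [  0.         314.43741865 191.47270985]
 [  0.           0.           1.        ]] -0.0848170988201546 [ 94.25618433 670.59252677 373.63628083] [0.77948579 0.60996211 0.08709195 0.11297394]
```

View pics/scene0.png

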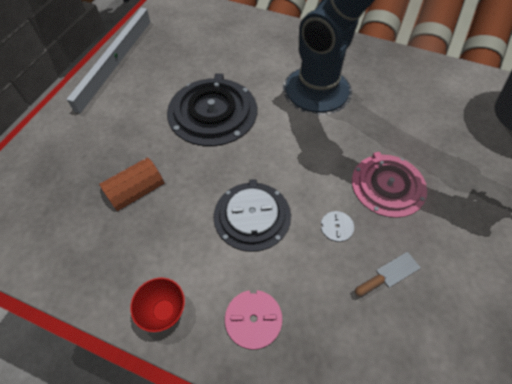

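View pics/top0.png

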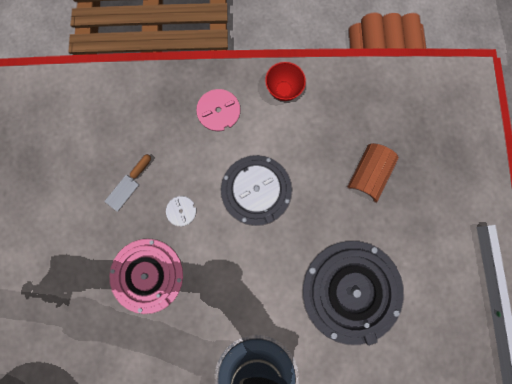

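View pics/wrist0.png

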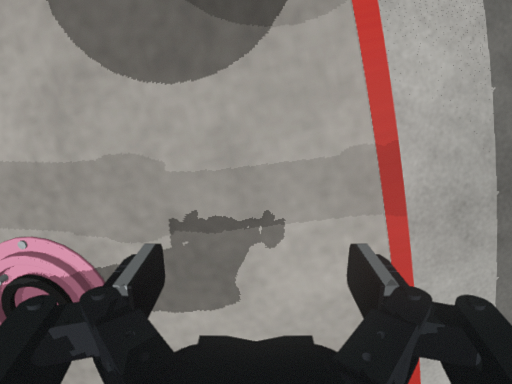

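Candidates (top-view pixels):
- **Covers:** white large (256,188), white small (181,211), pink (218,110).
- **Drains:** dark small (256,190), dark large (353,292), pink (146,276).

I choose the larger white cover in the smaller dark drain, both near (256,189), and will check that in a close crop.

```bash
cat > h.py <<'E'
from bench import robot, viewer, workorder
import cv2, numpy as np
from scipy.spatial.transform import Rotation as R
def ray(im,px):
    M=im["mtx"];u=(np.asarray(px,float)-M[:2,2])/np.array([M[0,0],M[1,1]])
    s=u.copy()
    for _ in range(30): s=u/(1+im["k1"]*(s**2).sum(-1,keepdims=True))
    return s
def onplane(im,px,z):
    s=ray(im,px); d=np.concatenate([s,np.ones(s.shape[:-1]+(1,))],-1)
    d=R.from_quat(im["orientation"]).apply(d.reshape(-1,3)); e=np.array(im["eye"])
    t=(z-e[2])/d[:,2]; return e+d*t[:,None]
def depthpt(im,px):
    px=np.atleast_2d(px); s=ray(im,px); z=im["z_map"][px[:,1].astype(int),px[:,0].astype(int)]
    d=np.concatenate([s,np.ones((len(s),1))],1)*z[:,None]
    return R.from_quat(im["orientation"]).apply(d)+np.array(im["eye"])
def project(im,P):
    c=R.from_quat(im["orientation"]).inv().apply(np.atleast_2d(P)-np.array(im["eye"]))
    s=c[:,:2]/c[:,2:]; s=s*(1+im["k1"]*(s**2).sum(1,keepdims=True))
    return s*[im["mtx"][0,0],im["mtx"][1,1]]+im["mtx"][:2,2]
def rectify(im,c,half,z,n=600):
    """top-down orthophoto at plane z: col -> +x? row: up=+x, left=+y"""
    g=np.linspace(-half,half,n)
    X=c[0]-g[:,None]+0*g[None]; Y=c[1]-g[None]+0*g[:,None]
    P=np.stack([X,Y,0*X+z],-1).reshape(-1,3)
    p=project(im,P).reshape(n,n,2).astype(np.float32)
    return cv2.remap(cv2.cvtColor(im["color"],cv2.COLOR_RGB2BGR),p[...,0],p[...,1],cv2.INTER_CUBIC)
E
python3 - <<'E'
from h import *
for n,p in [("top",(256,188)),("scene",(252,211))]:
    im=viewer.get_image(n); print(n,onplane(im,[p],32), depthpt(im,[p]))
    for q in {"top":[(181,211),(218,110),(130,180),(373,170),(353,292)],"scene":[(338,226)]}[n]: print(q,onplane(im,[q],0).round())
    c=onplane(im,[p],32)[0]
    o=rectify(im,[c[0],c[1]],130,27); cv2.imwrite(f"pics/o_{n}1.png",o)
E
```

```text
top [[526.75179228 -13.0934416   32.        ]] [[526.77072239 -13.09524106  31.88593833]]
(181, 211) [[470. 207.   0.]]
(218, 110) [[776.  96.   0.]]
(130, 180) [[566. 359.   0.]]
(373, 170) [[ 578. -366.    0.]]
(353, 292) [[ 224. -282.    0.]]
scene [[530.15376015 -12.86896584  32.        ]] [[528.78007922 -13.49476324  29.21717599]]
(338, 226) [[469. 209.   0.]]
```

View pics/o_top1.png

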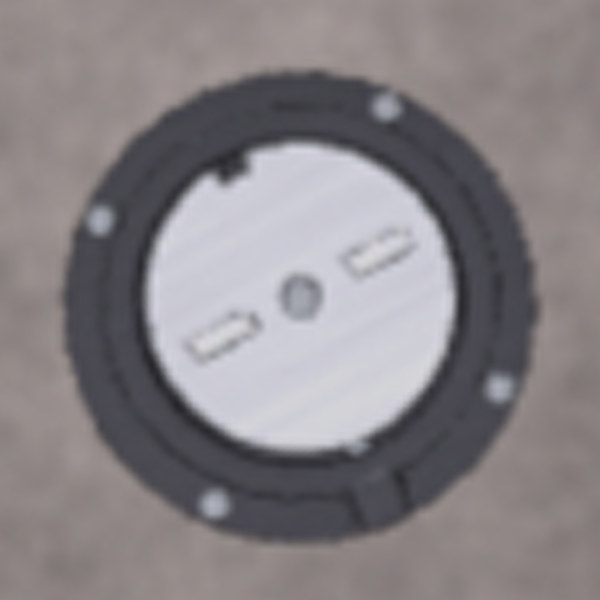

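View pics/o_scene1.png

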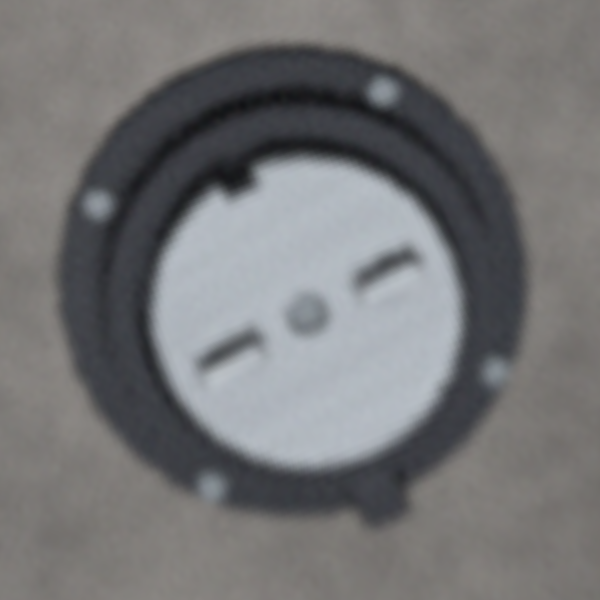

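The crop confirms the choice. The white large cover sits in the dark drain; in the top ortho the notch is at (232,170), lugs at (223,337) and (378,252), pin at (358,445) and ear at (375,505). Next I refine the numbers.

```bash
cat >> h.py <<'E'
def cover_circle(im,c,z,half=100,n=800,thr=130):
    o=rectify(im,c,half,z,n); g=cv2.cvtColor(o,cv2.COLOR_BGR2GRAY)
    b=(g>thr).astype(np.uint8); b=cv2.morphologyEx(b,cv2.MORPH_OPEN,np.ones((9,9)))
    Y,X=np.mgrid[:n,:n]; b[(X-n/2)**2+(Y-n/2)**2>(75*n/2/half)**2]=0
    k=max(cv2.findContours(b,cv2.RETR_EXTERNAL,cv2.CHAIN_APPROX_NONE)[0],key=cv2.contourArea)
    (x,y),r=cv2.minEnclosingCircle(cv2.convexHull(k)); m=cv2.moments(cv2.convexHull(k)); x=m['m10']/m['m00'];y=m['m01']/m['m00']
    s=2*half/(n-1)
    return np.array([c[0]+half-y*s, c[1]+half-x*s]), np.sqrt(m['m00']/np.pi)*s, o
E
python3 - <<'E'
from h import *
for n in("top","scene"):
    im=viewer.get_image(n); c,r,o=cover_circle(im,(528,-13),32); print(n,c,r)
    # flange centre at slab z~6 via dark mask
    o=rectify(im,c,130,6,800); g=cv2.cvtColor(o,cv2.COLOR_BGR2GRAY)
    b=(g<95).astype(np.uint8); b=cv2.morphologyEx(b,cv2.MORPH_CLOSE,np.ones((15,15)))
    k=max(cv2.findContours(b,cv2.RETR_EXTERNAL,cv2.CHAIN_APPROX_NONE)[0],key=cv2.contourArea); h=cv2.convexHull(k); m=cv2.moments(h); s=260/799
    print('flange',c[0]+130-m['m01']/m['m00']*s,c[1]+130-m['m10']/m['m00']*s,np.sqrt(m['m00']/np.pi)*s)
    # polar unwrap about cover centre at z=32
    o=rectify(im,c,120,32,960); p=cv2.warpPolar(o,(480,720),(479.5,479.5),480,cv2.WARP_POLAR_LINEAR)
    cv2.imwrite(f"pics/pol_{n}.png",cv2.rotate(cv2.resize(p,(480,720)),cv2.ROTATE_90_COUNTERCLOCKWISE))
    o22=rectify(im,c,120,22,960); p=cv2.warpPolar(o22,(480,720),(479.5,479.5),480,cv2.WARP_POLAR_LINEAR)
    cv2.imwrite(f"pics/pol22_{n}.png",cv2.rotate(p,cv2.ROTATE_90_COUNTERCLOCKWISE))
s=robot.state(); Rm=R.from_quat(s["eef_rot"]).as_matrix(); print(Rm.round(4)); 
d=np.array([527,-13,200])-s["position"]; print("tool shift",Rm.T@d, np.degrees(np.arctan2(Rm[1,1],Rm[0,1])))
E
```

```text
top [526.74077424 -13.3269761 ] 66.69239151870441
flange 526.8102379881767 -13.471512284942776 104.08368889377815
scene [526.75909985 -15.13496165] 66.14196594816076
flange 527.2031730831794 -15.118960965545654 105.56616167892813
[[-9.704e-01  2.413e-01 -1.000e-04]
 [ 2.413e-01  9.704e-01 -3.000e-04]
 [ 0.000e+00 -3.000e-04 -1.000e+00]]
tool shift [-514.56640988 -560.32436593   42.29106808] 76.03546374359652
```

View pics/pol_top.png

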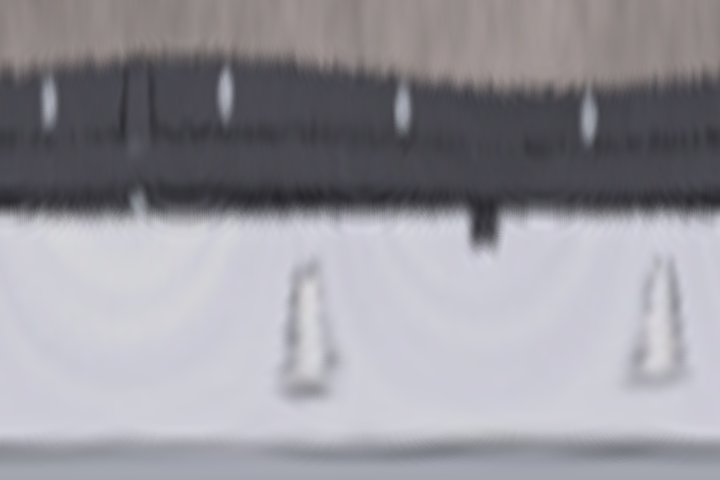

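apply_moves(commands=[[[0,0,0.17,-2.9,-3.1,0.2,0.41],[0,0,0.34,-5.7,-6.2,0.5,0.41],[0,0,0.51,-8.6,-9.4,0.7,0.41],[0,0,0.67,-11.4,-12.5,0.9,0.41],[0,0,0.84,-14.3,-15.6,1.1,0.41],[0,0,1.01,-17.2,-18.7,1.4,0.41],[0,0,1.18,-20.0,-21.8,1.6,0.41],[0,0,1.35,-22.9,-24.9,1.8,0.41],[0,0,1.52,-25.7,-28.1,2.1,0.41],[0,0,1.69,-28.6,-31.2,2.3,0.41],[0,0,1.86,-31.5,-34.3,2.5,0.41],[0,0,2.02,-34.3,-37.4,2.7,0.41],[0,0,2.19,-37.2,-40.5,3.0,0.41],[0,0,2.36,-40.1,-43.6,3.2,0.41],[0,0,2.53,-42.9,-46.8,3.4,0.41],[0,0,2.7,-45.8,-49.9,3.6,0.41],[0,0,2.87,-48.6,-53.0,3.9,0.41],[0,0,3.04,-51.5,-56.1,4.1,0.41],[0,0,3.04,-51.5,-56.1,4.1,0.41],[0,0,3.04,-51.5,-56.1,4.1,0.41]]])

```text
time_s: 2.85
position: [526.9, -13.0, 201.1]
eef_rot: [0.998, -0.07, -0.0, -0.0]
wrist_force: [-0.8, 0.7, 0.2]
grip_width: 60.2
```

```bash
cat > st.py <<'E'
from h import *
def st():
    s=robot.state(); Rm=R.from_quat(s["eef_rot"]).as_matrix()
    print("t",round(s["time_s"],2),"pos",s["position"].round(1) if hasattr(s["position"],'round') else s["position"],"yang",round(np.degrees(np.arctan2(Rm[1,1],Rm[0,1])),1),"zax",Rm[:,2].round(3),"w",round(s["grip_width"],1),"F",np.round(s["wrist_force"],1),"T",np.round(s["wrist_torque"],2),"q",np.round(s["joint_pos"],2),"tips",robot.tips_ahead)
    return s,Rm
E
python3 - <<'E'
from st import *
s,Rm=st()
im=viewer.get_image("wrist"); cv2.imwrite("pics/w2.png",cv2.cvtColor(im["color"],cv2.COLOR_RGB2BGR)); print(im["eye"])
E
```

```text
t 2.85 pos [526.9 -13.  201.1] yang -98.1 zax [-0.001  0.    -1.   ] w 60.2 F [-0.8  0.7  0.2] T [0.05 0.   0.04] q [-0.68  0.33  0.78  1.96 -0.29  0.96 -1.47] tips 11.0
[598.63926632 -24.5425449  333.31561401]
```

View pics/w2.png

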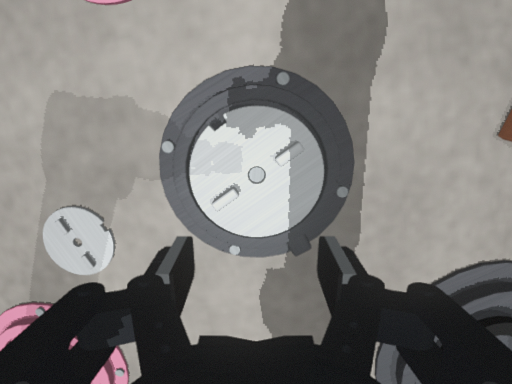

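```bash
python3 - <<'E'
from h import *
im=viewer.get_image("wrist")
for z in (32,):
    o=rectify(im,(527,-13.5),110,z,800); cv2.imwrite("pics/ow2.png",o[:600] if 0 else cv2.resize(o,(600,600)))
print(onplane(im,[(256.5,174.5)],32), depthpt(im,[(256,174)]))
E
```

```text
[[528.13155631 -15.13573161  32.        ]] [[528.52152607 -14.69491281  31.23327242]]
```

View pics/ow2.png

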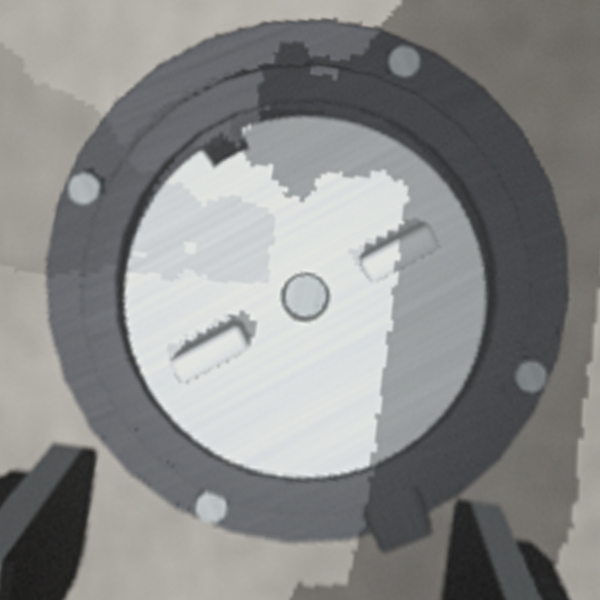

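apply_moves(commands=[[[0,0,0,0.05,0.14,4,0.41],[0,0,0,0.05,0.14,8,0.41],[0,0,0,0.05,0.14,12,0.41],[0,0,0,0.05,0.14,14,0.41],[0,0,0,0.05,0.14,14,0.41]]])

```text
time_s: 3.58
position: [525.7, -12.4, 60.1]
eef_rot: [0.998, -0.069, -0.002, -0.0]
wrist_force: [-0.9, -0.1, -0.4]
grip_width: 60.2
```

```bash
python3 - <<'E'
from st import *
s,Rm=st()
for n in("scene","top"):
    im=viewer.get_image(n)
    p=project(im,[[527,-14,32]])[0]
    c=im["color"][int(p[1])-45:int(p[1])+45,int(p[0])-60:int(p[0])+60]
    cv2.imwrite(f"pics/{n}3.png",cv2.cvtColor(cv2.resize(c,None,fx=6,fy=6,interpolation=cv2.INTER_CUBIC),cv2.COLOR_RGB2BGR))
im=viewer.get_image("wrist"); cv2.imwrite("pics/w3.png",cv2.cvtColor(im["color"],cv2.COLOR_RGB2BGR))
E
```

```text
t 3.58 pos [525.7 -12.4  60.1] yang -97.9 zax [-0.004  0.001 -1.   ] w 60.2 F [-0.9 -0.1 -0.4] T [-0.03 -0.01  0.03] q [-0.54  0.54  0.63  2.07 -0.5   0.69 -1.29] tips 11.0
```

View pics/scene3.png

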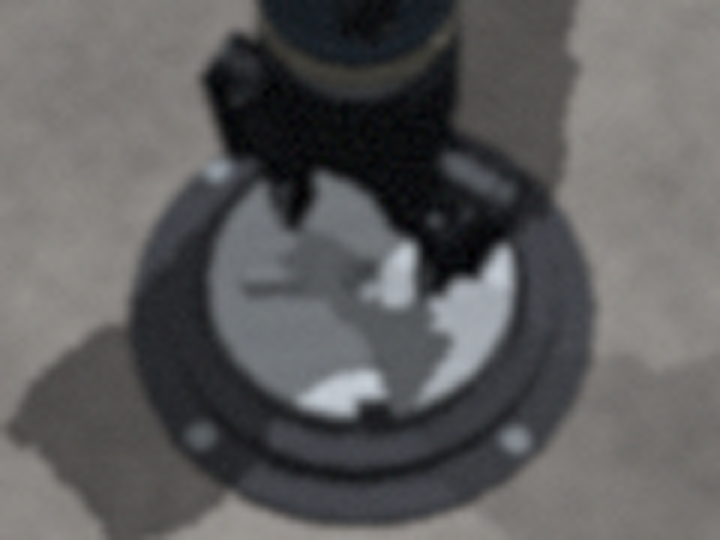

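View pics/w3.png

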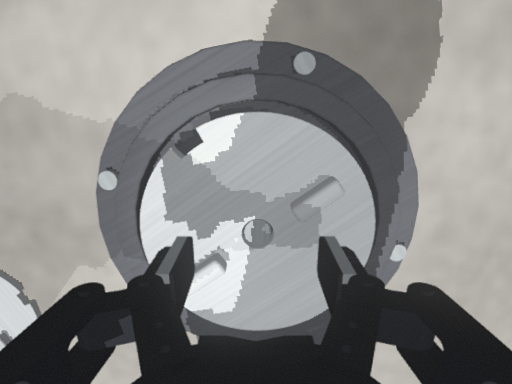

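apply_moves(commands=[[[0,0,0,0.18,0.19,0.4,0.41],[0,0,0,0.18,0.19,0.8,0.41],[0,0,0,0.18,0.19,1.2,0.41],[0,0,0,0.18,0.19,1.2,0.41]]])

```text
time_s: 4.22
position: [528.9, -15.2, 49.8]
eef_rot: [0.998, -0.069, 0.0, -0.001]
wrist_force: [-0.2, 0.0, -0.4]
grip_width: 60.1
```

```bash
python3 - <<'E'
from st import *
s,Rm=st()
im=viewer.get_image("wrist"); cv2.imwrite("pics/w4.png",cv2.cvtColor(im["color"],cv2.COLOR_RGB2BGR))
for p in [(188,238),(330,238),(185,242),(333,242),(340,248),(180,248)]: print(p,depthpt(im,[p]).round(1))
E
```

```text
t 4.22 pos [528.9 -15.2  49.8] yang -97.9 zax [ 0.     0.001 -1.   ] w 60.1 F [-0.2  0.  -0.4] T [ 0.   -0.01  0.  ] q [-0.52  0.56  0.61  2.07 -0.52  0.67 -1.27] tips 11.0
(188, 238) [[544.4  12.6  49.7]]
(330, 238) [[536.4 -51.9  51.7]]
(185, 242) [[545.   12.7  55.2]]
(333, 242) [[535.5 -52.6  54.3]]
(340, 248) [[536.1 -53.9  61.9]]
(180, 248) [[545.   13.6  61. ]]
```

View pics/w4.png

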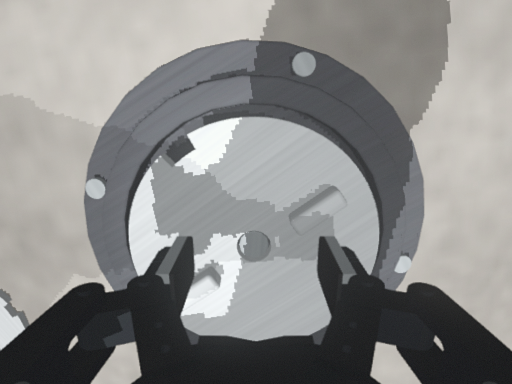

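apply_moves(commands=[[[0,0,0,-0.1,0,0.4,0.41],[0,0,0,-0.1,0,0.8,0.41],[0,0,0,-0.1,0,0.8,0.41]]])

```text
time_s: 4.65
position: [527.8, -15.1, 41.6]
eef_rot: [0.998, -0.069, -0.0, -0.001]
wrist_force: [0.3, 0.7, -0.9]
grip_width: 60.2
```

```bash
python3 - <<'E'
from st import *
s,Rm=st()
im=viewer.get_image("wrist")
for p in [(188,238),(330,238),(188,237),(188,236),(190,238),(192,240)]: print(p,depthpt(im,[p]).round(1))
E
```

```text
t 4.65 pos [527.8 -15.1  41.6] yang -97.9 zax [-0.     0.001 -1.   ] w 60.2 F [ 0.3  0.7 -0.9] T [ 0.01  0.01 -0.04] q [-0.51  0.57  0.6   2.08 -0.53  0.65 -1.26] tips 11.0
(188, 238) [[543.5  12.5  42.2]]
(330, 238) [[534.4 -52.1  41.7]]
(188, 237) [[543.6  12.7  41.2]]
(188, 236) [[543.6  13.   40.1]]
(190, 238) [[543.2  11.8  41.7]]
(192, 240) [[540.4  12.2  37.8]]
```

apply_moves(commands=[[[0,0,0,0,0,0.2,0.41],[0,0,0,0,0,0.4,0.41],[0,0,0,0,0,0.4,0.41]]])

```text
time_s: 5.08
position: [528.0, -15.1, 37.8]
eef_rot: [0.998, -0.069, 0.0, -0.001]
wrist_force: [0.2, -0.0, -0.5]
grip_width: 60.3
```

```bash
python3 - <<'E'
from st import *
s,Rm=st()
im=viewer.get_image("wrist");cv2.imwrite("pics/w5.png",cv2.cvtColor(im["color"],cv2.COLOR_RGB2BGR)[150:330,100:420].repeat(2,0).repeat(2,1))
E
```

```text
t 5.08 pos [528.  -15.1  37.8] yang -97.9 zax [ 0.     0.001 -1.   ] w 60.3 F [ 0.2 -0.  -0.5] T [-0.06 -0.08  0.03] q [-0.5   0.58  0.59  2.08 -0.54  0.64 -1.25] tips 11.0
```

View pics/w5.png

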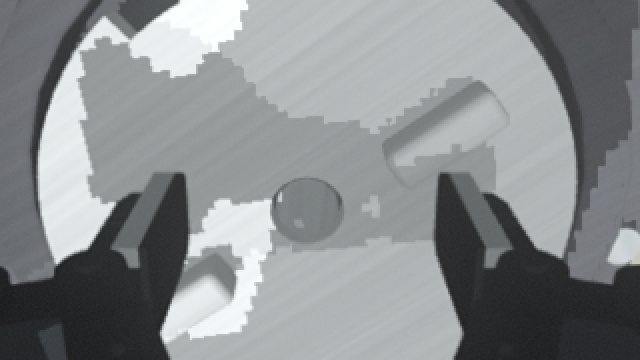

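apply_moves(commands=[[[0,0,-0.08,-0.05,-0.04,0,0.41],[0,0,-0.16,-0.05,-0.04,0,0.41],[0,0,-0.24,-0.05,-0.04,0,0.41],[0,0,-0.32,-0.05,-0.04,0,0.41],[0,0,-0.4,-0.05,-0.04,0,0.41],[0,0,-0.48,-0.05,-0.04,0,0.41],[0,0,-0.56,-0.05,-0.04,0,0.41]]])

```text
time_s: 6.0
position: [527.5, -14.8, 37.7]
eef_rot: [0.978, 0.21, 0.0, -0.0]
wrist_force: [-0.6, -0.1, -0.6]
grip_width: 60.1
```

```bash
python3 - <<'E'
from st import *
s,Rm=st()
im=viewer.get_image("wrist");cv2.imwrite("pics/w6.png",cv2.cvtColor(im["color"],cv2.COLOR_RGB2BGR))
E
```

```text
t 6.0 pos [527.5 -14.8  37.7] yang -65.7 zax [ 0.     0.001 -1.   ] w 60.1 F [-0.6 -0.1 -0.6] T [-0.01 -0.03 -0.07] q [-0.39  0.54  0.44  2.07 -0.4   0.61 -0.82] tips 11.0
```

View pics/w6.png

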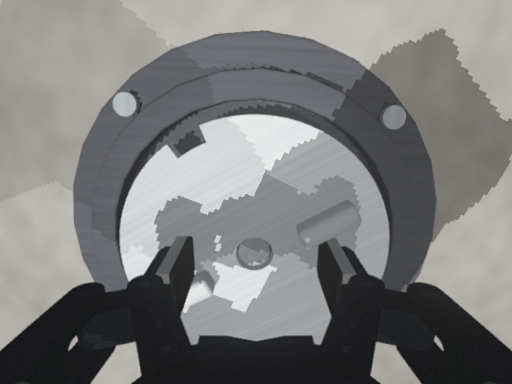

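apply_moves(commands=[[[0,0,-0.1,0,0,0,0.41],[0,0,-0.2,0,0,0,0.41],[0,0,-0.3,0,0,0,0.41],[0,0,-0.4,0,0,0,0.41],[0,0,-0.5,0,0,0,0.41],[0,0,-0.6,0,0,0,0.41],[0,0,-0.7,0,0,0,0.41],[0,0,-0.8,0,0,0,0.41],[0,0,-0.9,0,0,0,0.41],[0,0,-1.0,0,0,0,0.41],[0,0,-1.1,0,0,0,0.41],[0,0,-1.2,0,0,0,0.41],[0,0,-1.3,0,0,0,0.41],[0,0,-1.4,0,0,0,0.41],[0,0,-1.5,0,0,0,0.41],[0,0,-1.6,0,0,0,0.41],[0,0,-1.7,0,0,0,0.41],[0,0,-1.8,0,0,0,0.41],[0,0,-1.9,0,0,0,0.41],[0,0,-2.0,0,0,0,0.41]]])

```text
time_s: 8.55
position: [527.7, -14.2, 37.8]
eef_rot: [0.35, 0.937, 0.001, 0.0]
wrist_force: [1.0, 2.4, -1.0]
grip_width: 60.2
```

```bash
python3 - <<'E'
from st import *
s,Rm=st()
im=viewer.get_image("wrist");cv2.imwrite("pics/w7.png",cv2.cvtColor(im["color"],cv2.COLOR_RGB2BGR))
cv2.imwrite("pics/ow7.png",rectify(im,(527,-14.5),110,32,600))
E
```

```text
t 8.55 pos [527.7 -14.2  37.8] yang 49.1 zax [ 0.001  0.002 -1.   ] w 60.2 F [ 1.   2.4 -1. ] T [ 0.3  -0.14 -0.1 ] q [ 0.03  0.51 -0.1   2.05  0.08  0.59  0.73] tips 11.0
```

View pics/w7.png

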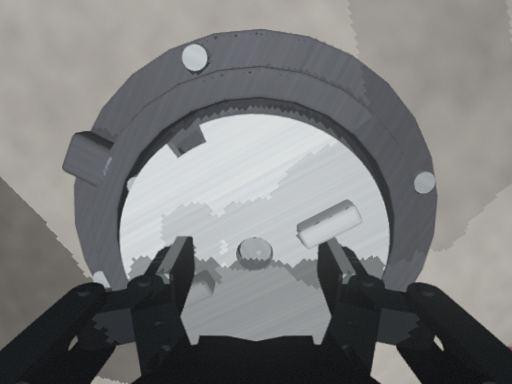

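View pics/ow7.png

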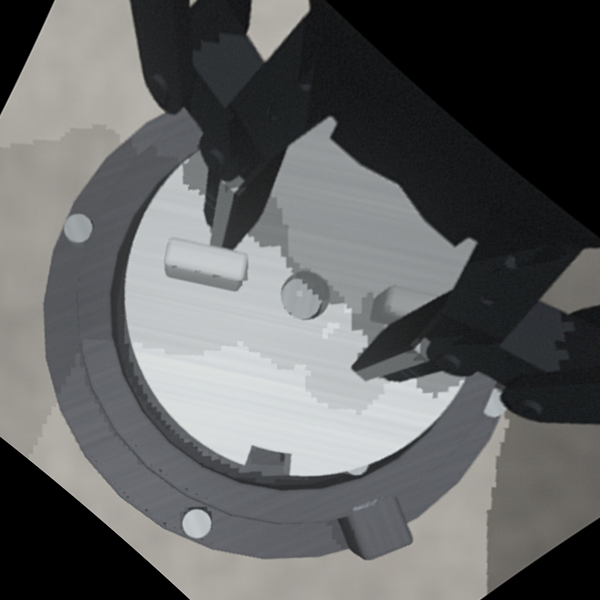

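```bash
cat >> h.py <<'E'
def view2(im,c,name,half=45):
    """crop near pin at z=32 (left) and z=22 (right), centred on c"""
    a=rectify(im,c,half,32,390); b=rectify(im,c,half,22,390)
    cv2.imwrite(name,np.hstack([a,b]))
E
python3 - <<'E'
from h import *
im=viewer.get_image("wrist")
view2(im,(465,-20),"pics/v7.png")
E
```

```text
(no output)
```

View pics/v7.png

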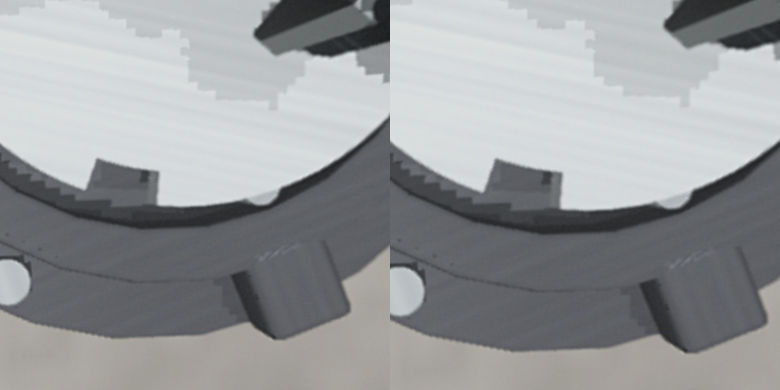

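apply_moves(commands=[[[0,0,-0.08,0,0,0,0.41],[0,0,-0.16,0,0,0,0.41],[0,0,-0.24,0,0,0,0.41],[0,0,-0.32,0,0,0,0.41],[0,0,-0.38,0,0,0,0.41],[0,0,-0.43,0,0,0,0.41],[0,0,-0.46,0,0,0,0.41],[0,0,-0.48,0,0,0,0.41],[0,0,-0.48,0,0,0,0.41]]])

```text
time_s: 9.78
position: [527.5, -14.7, 37.7]
eef_rot: [0.119, 0.993, 0.001, 0.0]
wrist_force: [-0.1, 0.1, 0.6]
grip_width: 60.2
```

```bash
python3 - <<'E'
from st import *
st()
im=viewer.get_image("wrist")
view2(im,(465,-30),"pics/v8.png")
cv2.imwrite("pics/ow8.png",rectify(im,(527,-14.5),110,32,600))
E
```

```text
t 9.78 pos [527.5 -14.7  37.7] yang 76.4 zax [ 0.     0.002 -1.   ] w 60.2 F [-0.1  0.1  0.6] T [ 0.11 -0.08 -0.07] q [ 0.12  0.52 -0.22  2.04  0.19  0.6   1.1 ] tips 11.0
```

View pics/v8.png

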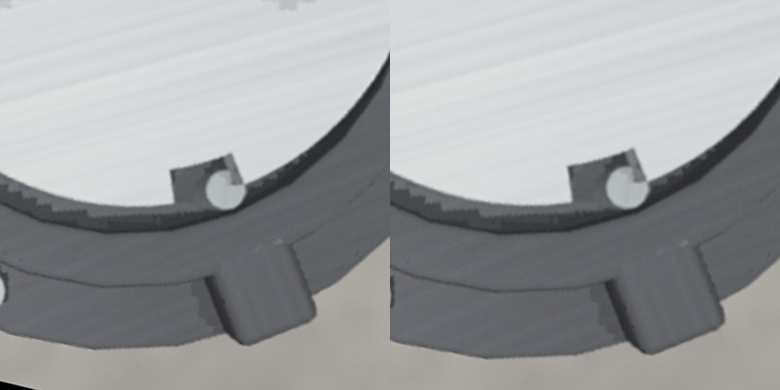

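View pics/ow8.png

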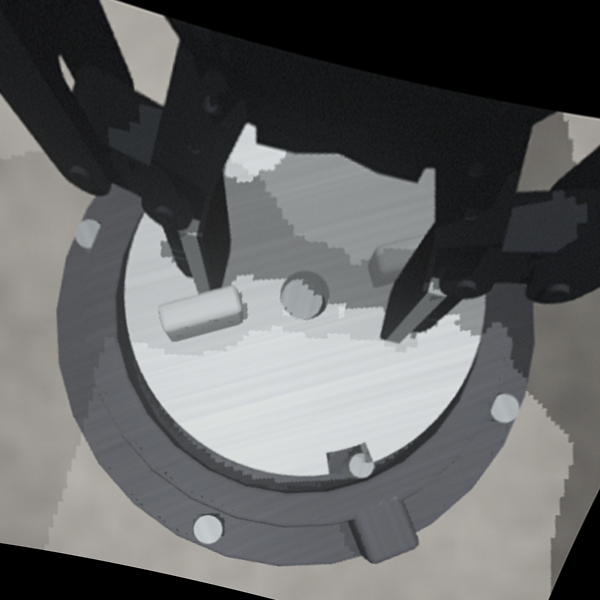

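apply_moves(commands=[[[0,0,-0.03,0,0,0,0.41],[0,0,-0.06,0,0,0,0.41],[0,0,-0.08,0,0,0,0.41],[0,0,-0.095,0,0,0,0.41],[0,0,-0.095,0,0,0,0.41],[0,0,-0.095,0,0,0,0.41]]])

```text
time_s: 10.58
position: [527.5, -14.8, 37.7]
eef_rot: [0.071, 0.997, 0.001, 0.0]
wrist_force: [-0.2, 0.5, 0.1]
grip_width: 60.5
```

```bash
python3 - <<'E'
from st import *
st()
im=viewer.get_image("wrist"); print(im["eye"])
view2(im,(470,-36),"pics/v9.png",30)
cv2.imwrite("pics/ow9.png",rectify(im,(527,-14.5),50,32,400))
E
```

```text
t 10.57 pos [527.5 -14.8  37.7] yang 81.8 zax [ 0.     0.001 -1.   ] w 60.5 F [-0.2  0.5  0.1] T [ 0.14 -0.01 -0.12] q [ 0.14  0.52 -0.25  2.04  0.21  0.6   1.18] tips 11.0
[457.5049163   -6.21961414 170.00409767]
```

View pics/v9.png

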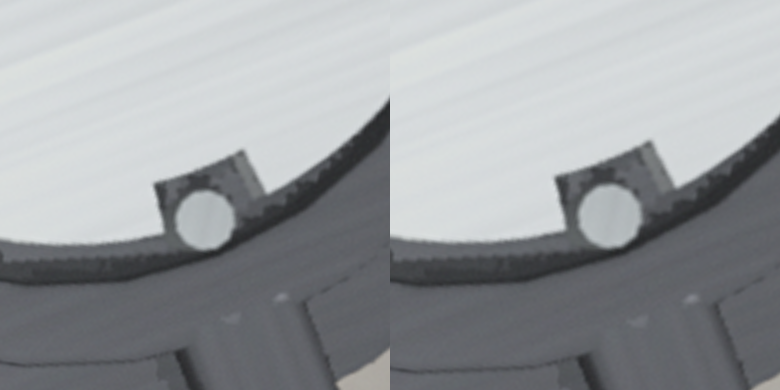

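View pics/ow9.png

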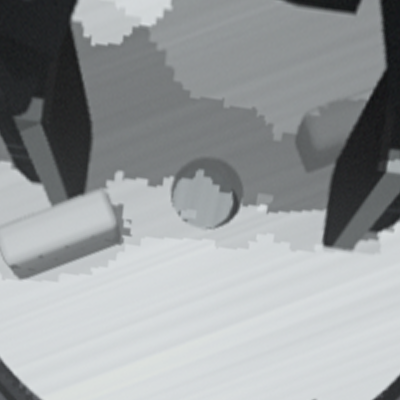

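Measured in world axes: notch at −159.3°, pin at −159.0°, centred within about 0.5 mm. I back the fingers off the lugs slightly and press straight down with both tips.

apply_moves(commands=[[[0,0,0.02,0,0,0,0.41],[0,0,0.04,0,0,0.1,0.41],[0,0,0.04,0,0,0.2,0.41],[0,0,0.04,0,0,0.3,0.41],[0,0,0.04,0,0,0.4,0.41],[0,0,0.04,0,0,0.5,0.41],[0,0,0.04,0,0,0.6,0.41],[0,0,0.04,0,0,0.6,0.41]]])

```text
time_s: 11.62
position: [528.1, -15.0, 32.2]
eef_rot: [0.091, 0.996, 0.001, 0.001]
wrist_force: [-0.7, 0.1, 4.4]
grip_width: 60.5
```

```bash
python3 - <<'E'
from st import *
st()
im=viewer.get_image("wrist")
view2(im,(470,-36),"pics/v10.png",30)
for p in [(256,60),(200,130),(310,130)]: print(p, depthpt(im,[p]).round(1))
E
```

```text
t 11.62 pos [528.1 -15.   32.2] yang 79.5 zax [ 0.001  0.001 -1.   ] w 60.5 F [-0.7  0.1  4.4] T [-0.26 -0.04  0.04] q [ 0.13  0.53 -0.23  2.04  0.21  0.59  1.14] tips 11.0
(256, 60) [[4.407e+02 1.000e-01 6.700e+00]]
(200, 130) [[466.7 -29.3  27.1]]
(310, 130) [[475.3  17.5  26.9]]
```

View pics/v10.png

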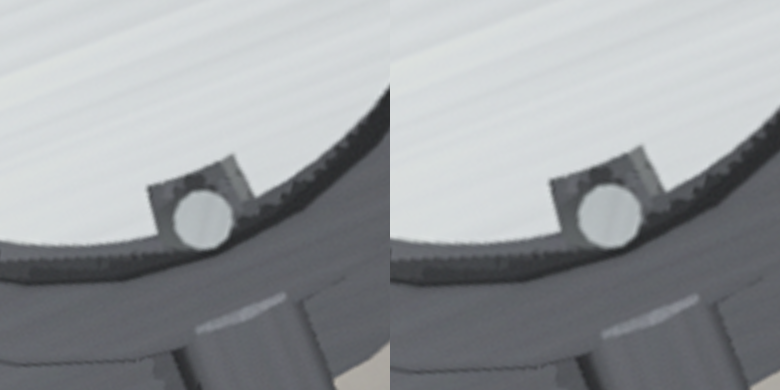

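```bash
python3 - <<'E'
from st import *
im=viewer.get_image("wrist")
# depth of cover face region: several world pts
ang=np.radians([150,165,-170,-150,-130,-115]); 
for r in (45,58):
  for a in ang:
    P=np.array([[527.8+r*np.cos(a),-15.5+r*np.sin(a),29]]); p=project(im,P)[0].round().astype(int)
    print(r,np.degrees(a).round(),p,depthpt(im,[p])[0].round(1))
for z in (26,28,30,32):
    pass
a=rectify(im,(470,-36),30,27,390); b=rectify(im,(527,-14.5),50,28,390); cv2.imwrite("pics/v11.png",np.hstack([a,b]))
E
```

```text
45 150.0 [291 165] [489.    7.   27.7]
45 165.0 [265 160] [485.   -4.   25.9]
45 -170.0 [221 166] [484.1 -23.9  26.1]
45 -150.0 [192 183] [489.3 -38.5  26.6]
45 -130.0 [172 209] [499.6 -50.5  27.1]
45 -115.0 [164 231] [510.2 -57.7  25.9]
58 150.0 [302 137] [477.7  13.6  26.8]
58 165.0 [268 130] [ 4.721e+02 -4.000e-01  2.650e+01]
58 -170.0 [210 138] [470.8 -25.8  27.4]
58 -150.0 [171 162] [478.  -45.5  26.6]
58 -130.0 [146 195] [490.8 -60.7  27.1]
58 -115.0 [137 224] [503.6 -68.7  28. ]
```

View pics/v11.png

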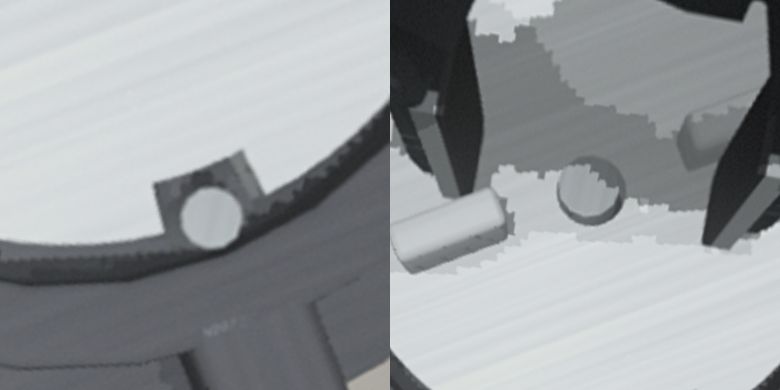

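apply_moves(commands=[[[0,0,0,0,0,0.1,0.41],[0,0,0,0,0,0.2,0.41],[0,0,0,0,0,0.3,0.41],[0,0,0,0,0,0.4,0.41],[0,0,0,0,0,0.5,0.41],[0,0,0,0,0,0.55,0.41],[0,0,0,0,0,0.55,0.41]]])

```text
time_s: 12.6
position: [528.1, -15.0, 27.8]
eef_rot: [0.091, 0.996, 0.0, 0.001]
wrist_force: [-3.4, -1.6, 15.0]
grip_width: 59.9
```

```bash
cat > lev.py <<'E'
from st import *
def lev(im,c=(527.8,-15.5),angs=range(140,260,8),z0=23):
    L=[]
    for r in (45,50,55,60):
      for a in np.radians(list(angs)):
        if abs(np.degrees(a)-201)<10: continue
        p=project(im,[[c[0]+r*np.cos(a),c[1]+r*np.sin(a),z0]])[0].round().astype(int); L.append(depthpt(im,[p])[0])
    L=np.array(L); L=L[abs(L[:,2]-np.median(L[:,2]))<4]; A=np.c_[L[:,:2]-c,np.ones(len(L))]; print("plane",np.linalg.lstsq(A,L[:,2],rcond=None)[0].round(3),len(L),L[:,2].std().round(2))
E
python3 - <<'E'
from lev import *
st()
im=viewer.get_image("wrist"); lev(im)
a=rectify(im,(470,-36),30,22,390); cv2.imwrite("pics/v12.png",np.hstack([a,cv2.resize(rectify(im,(527,-14.5),110,22,600),(390,390))]))
E
```

```text
t 12.6 pos [528.1 -15.   27.8] yang 79.5 zax [ 0.001  0.001 -1.   ] w 59.9 F [-3.4 -1.6 15. ] T [-0.2   0.73  0.06] q [ 0.13  0.54 -0.23  2.04  0.21  0.58  1.14] tips 11.0
plane [8.0000e-03 2.0000e-03 2.2923e+01] 52 0.5
```

View pics/v12.png

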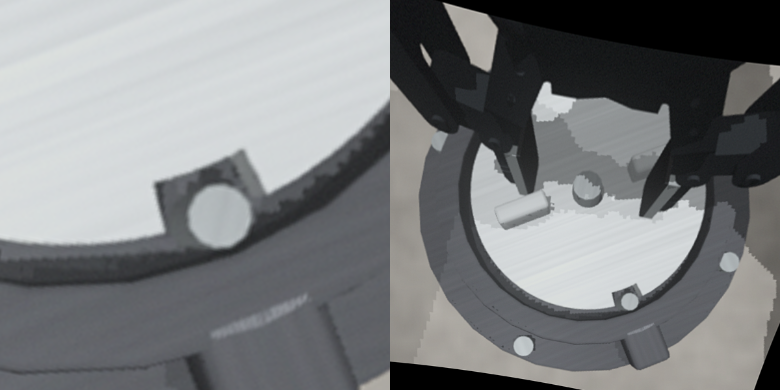

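apply_moves(commands=[[[0,0,0,0,0,0.1,0.41],[0,0,0,0,0,0.2,0.41],[0,0,0,0,0,0.25,0.41],[0,0,0,0,0,0.25,0.41],[0,0,0,0,0,0.25,0.41]]])

```text
time_s: 13.28
position: [528.2, -15.0, 27.7]
eef_rot: [0.092, 0.996, -0.0, 0.001]
wrist_force: [-6.5, -0.8, 24.9]
grip_width: 59.9
```

```bash
python3 - <<'E'
from lev import *
st()
im=viewer.get_image("wrist"); lev(im)
E
```

```text
t 13.28 pos [528.2 -15.   27.7] yang 79.5 zax [ 0.002 -0.    -1.   ] w 59.9 F [-6.5 -0.8 24.9] T [-0.13  1.38  0.02] q [ 0.13  0.54 -0.23  2.04  0.21  0.58  1.14] tips 11.0
plane [-5.0000e-03 -2.0000e-03  2.2298e+01] 52 0.6
```

It has bottomed out: 25 N with no further travel. Retracting straight up and checking.

apply_moves(commands=[[[0,0,0,0,0,-0.3,0.41],[0,0,0,0,0,-0.8,0.41],[0,0,0,0,0,-2,0.41],[0,0,0,0,0,-5,0.41],[0,0,0,0,0,-9,0.41],[0,0,0,0,0,-13,0.41],[0,0,0,0,0,-15,0.41],[0,0,0,0,0,-15,0.41]]])

```text
time_s: 14.32
position: [528.9, -14.9, 179.4]
eef_rot: [0.092, 0.996, -0.0, 0.003]
wrist_force: [0.2, -0.6, 0.1]
grip_width: 60.4
```

```bash
python3 - <<'E'
from lev import *
st()
im=viewer.get_image("wrist"); lev(im,angs=range(110,290,8))
# rim top depth for reference (should be 22)
L=[]
for a in np.radians(range(120,290,8)):
    p=project(im,[[527.8+79*np.cos(a),-15.5+79*np.sin(a),22]])[0].round().astype(int); L.append(depthpt(im,[p])[0,2])
print("rim",np.median(L),np.std(L))
cv2.imwrite("pics/v13.png",np.hstack([rectify(im,(470,-36),30,22,390),cv2.resize(rectify(im,(527,-14.5),110,22,600),(390,390))]))
im=viewer.get_image("top"); cv2.imwrite("pics/top13.png",cv2.cvtColor(im["color"],cv2.COLOR_RGB2BGR))
E
```

```text
t 14.32 pos [528.9 -14.9 179.4] yang 79.5 zax [ 0.005 -0.001 -1.   ] w 60.4 F [ 0.2 -0.6  0.1] T [ 0.02 -0.02 -0.04] q [ 0.19  0.32 -0.29  1.94  0.12  0.9   1.22] tips 11.0
plane [2.0000e-03 4.0000e-03 2.2745e+01] 81 0.63
rim 22.781264088990127 60.10637215140386
```

View pics/v13.png

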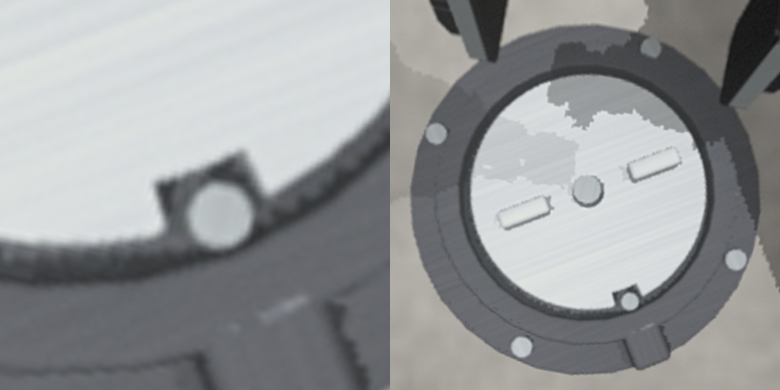

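View pics/top13.png

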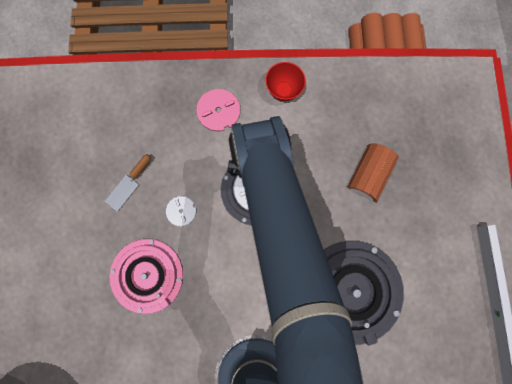

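The cover face reads 22.7 mm against 22.8 mm for the rim, it is level to about 0.004, and the pin shows inside the notch at (220,215). In the top view the trowel (130,180) and tile (373,172) are where they were. Handing in.

```bash
python3 - <<'E'
from st import *
print(workorder.job_done()); st()
E
```

```text
the job is handed in; nothing more can be done
None
the job is handed in; nothing more can be done
```

The cover is turned onto the pin, pressed fully home and flush with the rim, and the job is handed in at about 14.4 s of the 54 s allowed. No verdict came back.

**What I did:** I used the larger white cover in the smaller dark drain. With the gripper half open over the centre, both fingertips pushed the two lugs about 173° counter-clockwise until the notch stood over the pin. I then pressed straight down on the cover's face with both tips, and retracted to about 180 mm.

**Last checks:**
- **Notch:** it measured within about 0.5° of the pin before pressing. Afterwards the pin shows inside the notch.
- **Seating:** the tool went down 10 mm from just above the face, then stopped at 25 N with no further travel.
- **Flush and level:** the cover's face read 22.7 mm against 22.8 mm for the rim, with a fitted slope of about 0.004 rad.
- **Surroundings:** the trowel and tile look unmoved in the top view. The gripper was clear of the cover, with wrist force near zero.

**Disagreements:**
- The cameras put the drain's centre up to about 2 mm apart, within their stated calibration, so I used a middle value.
- Partway through pressing, one picture seemed to show the cover 1.6° off. It had only been evaluated at the wrong height; at the right height the notch was centred.
- A few stray pixels spread the rim's depth readings widely, so its 22.8 mm is a median.
- The final state query, made after handing in, was refused.

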